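Load a sample carrier on the sprung sample lift

ROBOT

A 6-joint arm with a two-finger parallel gripper is mounted at the origin on the work surface. World frame = base frame: x ahead of the robot, y to its left, z up, the work surface at z = 0. Lengths are in m, angles in rad, forces in N, time in s.
With the tool pointing down it reaches from about 0.375 to 0.9 m from the base axis. Payload 3.1 kg.
Tool frame: the origin (TCP) lies on the centre line of the jaws, within the pads' length; the fingertips stand 8 mm ahead of it and the grasp point (between the pads) lies 11 mm behind it; y points along the fingers, z is the direction in which the jaws open and shut, and the axes are right-handed (so a half turn about y gives the same grasp; the last joint's range is limited). The gripper opens to 85 mm and grips with 20 to 120 N. Pads are 22 mm wide; open, the fingers measure 114 mm over their backs; the gripper's body (76 mm by 85 mm) begins 54 mm behind the grasp point. The pads swing forward as they close: fully open they stand 13 mm farther back than shut.
Start: joints at [-1.496, 0.527, 1.433, -0, 1.181, -0.178], TCP at [0.156, -0.605, 0.239] pointing down, gripper open.
Joint ranges: [-3.08, 3.08], [-0.75, 2.2], [0.22, 2.44], [-1.43, 4.57], [0, 2.65], [-2.85, 2.85]. Speed limits (rad/s): [2.79, 2.79, 3.14, 3.14, 3.14, 3.14].

INTERFACE

Orientations are given as a rotation vector (axis times angle).
In Python, from rig import * gives the robot as it stands. The module is installed in compiled form; this text tells all that it offers.
- The arm moves only by the tool move_arm, never from a script. Its argument "series" is a list of rows, each a list of 4 numbers: the shift along the tool's x, y, z in m, then the turn about the tool's y in rad. A call has 1 to 5 rows; each row shifts and turns the pose as measured when the row begins, along the tool's axes as they then stand; what a row does not reach is not made up. A row lasts 1/10 s, in which the tool goes at most 50 mm and 8.59 degrees, less where a joint would pass 70% of its speed; a pose out of reach is approached as far as the arm can. A call is refused whole if a number of a shift passes 0.05 or a number of a turn 0.15, either way. A call with a gripper value outside its range is refused whole. "hand" is the finger opening in m, from 0 to 0.0854, set as the call begins (left out, the last holds). The fingers move at their own pace and stop on an object; "squeeze" is the grip in N (left out, the last holds). Time passes only in rows, so rows that do not move let the fingers close. It gives the time, the measured TCP pose, the force and the opening at its end, in the units of the state.
- get_obs(): the state, without advancing time (a new reading comes with each control period).
- snapshot(name): name is "scene" or "top" or "wrist"; returns the picture (400x640x3 uint8, red, green, blue); there is no depth.
- get_calibration(name): a dict with "camera_matrix" (3x3 intrinsics, pixels), "cam_to_world" (4x4, takes a point from camera to world coordinates). Camera axes: x right, y down, z forward; pixel columns grow to the right and rows downward; lengths in m; the calibration is good to about 2 mm. A picture is of the moment at which its call begins: read the wrist's pose just before it. get_calibration takes no time and is no camera call; for the wrist camera it gives the pose at the moment of the call.
- hand_in(): hands the job in, once; it reports no verdict.
The state is a dict: "clock": time; "joint_pos": joint angles; "qvel": joint speeds; "joint_torque": joint torques, N m; "tool_pos": TCP position; "tool_rot": TCP orientation; "contact_force": force on the tool from outside, world axes, zero at the start; "wrist_torque": the same for the moment, N m; "opening": opening from 0.0 (shut) to 1.0 (fully open).
Only numpy, scipy, OpenCV 4.12 (cv2) and the standard library are available. Lean on these libraries where they do the work, as an engineer would, in place of code of your own. Each camera call takes 0.05 s, during which the arm holds its last target.

TASK

Take the sample carrier with the blue grip and set it upright in the middle of the raised platform of the sample lift, then press it down until the catch engages and the platform stays down with the carrier on it. Let go, and leave the carrier with the orange grip standing where it is.

Things in the scene. Friction and masses are not known exactly. Their poses are not given: they have to be found in the camera images.
- carrier_blue: The carrier to load: a steel disc 64 mm in diameter, 14 mm thick, with an upright blue cylindrical grip on its centre, 28 mm in diameter, 36 mm tall, flat on top; 50 mm tall in all, about 0.25 kg (a quarter more or less). It stands loose and upright on the table. Origin: centre of its underside, z up along the grip. Round, so its yaw does not matter.
- carrier_orange: A second carrier, the same in shape and size but with an orange grip, standing loose on the table; not to be moved. Origin: centre of its underside, z up.
- platform_top (a point): Centre of the upper face of the sample lift's platform, z up; moves with it. The platform is a flat level disc 110 mm in diameter, black with a 72 mm white middle, on a red column over a grey metal housing (140 x 140 mm, 63 mm tall, fixed to the table) with a short yellow catch lever at one side. Raised, this point is 101 mm above the table; fully down, 71 mm.
- lift_platform (a joint): How far the platform has sunk, m: 0 raised, 0.030 fully down (hard stop). A spring holds it up: a carrier's weight alone sinks it by less than 2 mm. Pressing it down takes up to 15 N, most in the first half; past about 0.022 the catch draws it on to 0.030 and holds it. The yellow lever points down at first and flips up as the catch engages..
Things that resemble listed ones, but are neither listed nor needed, are in the scene too. What is shaped like the carrier_blue but pink or turquoise is not meant.

How it is judged:
On the way, in this order (a step that is already met when the one before it is completed fails the run):
1. the blue carrier stands in the middle of the platform while the platform is still up (horizontal distance between carrier_blue and platform_top below 0.015 m and z of carrier_blue in the frame of platform_top between -0.005 and 0.005 m and angle between carrier_blue's own z axis and vertical below 0.12 rad and value of joint lift_platform below 0.018 m), for 0.04 s.
2. the platform is pressed down with the carrier on it until the catch has engaged (horizontal distance between carrier_blue and platform_top below 0.015 m and z of carrier_blue in the frame of platform_top between -0.005 and 0.005 m and angle between carrier_blue's own z axis and vertical below 0.12 rad and value of joint lift_platform above 0.027 m), for 0.2 s.
At the end, for the whole second after the job is handed in: The platform is caught down (sunk by more than 27 mm of its 30 mm) with the blue carrier standing on it upright (within 0.12 rad), its underside within 5 mm of the platform's face, its centre within 15 mm of the platform's centre, at rest (all of step 2 and linear speed of carrier_blue below 0.02 m/s); the robot touches nothing.
It fails at once if the orange carrier is moved by more than 20 mm or tipped (distance of carrier_orange from where it was at the start of the episode above 0.02 m or angle between carrier_orange's own z axis and vertical above 0.3 rad).
It also fails if it takes over 45 s, if anything falls off the work surface, if the arm or the gripper's body presses on something with over 40 N, if the wrist force passes 120 N, or if a joint passes its speed limit or range.

## Working session

There is one attempt and no reset: what is moved stays moved. The work goes in short steps, Python scripts to look and compute and a tool call to move; the robot and the scene stay as the last step left them, time stands still between calls to the robot, and variables do not carry over. Pictures are saved under pics/ and viewed, and the job is handed in when it is done.

Besides the shell and the picture viewer there is one more tool, called after "Request:" as name([rows], argument=value, ...), one row to a line, values as JSON. move_arm: Moves the arm, as the interface text tells. Its arguments: {"type":"object","properties":{"series":{"type":"array"},"hand":{"type":"number"},"squeeze":{"type":"number"}},"required":["series"]}

```bash
mkdir -p pics
python3 - <<'E'
from rig import *
import cv2,numpy as np
o=get_obs();print({k:np.round(v,3) for k,v in o.items()})
for n in("scene","top"):
    im=snapshot(n);cv2.imwrite(f"pics/{n}0.png",im[:,:,::-1]);c=get_calibration(n);print(n,np.round(c["camera_matrix"],1).tolist(),np.round(c["cam_to_world"],3).tolist())
E
```

```text
{'clock': np.float64(0.0), 'joint_pos': array([-1.497,  0.529,  1.434,  0.   ,  1.181, -0.179]), 'qvel': array([-0.   ,  0.001,  0.   ,  0.   , -0.002,  0.001]), 'joint_torque': array([-1.0000e-03, -4.4235e+01, -1.7803e+01, -0.0000e+00,  8.0000e-03,
        0.0000e+00]), 'tool_pos': array([ 0.156, -0.604,  0.238]), 'tool_rot': array([-0.265,  2.089, -2.084]), 'contact_force': array([-0.556,  0.548, -0.146]), 'wrist_torque': array([ 0.001, -0.008,  0.039]), 'opening': np.float64(0.996)}
scene [[436.2, 0.0, 313.3], [0.0, 436.2, 200.9], [0.0, 0.0, 1.0]] [[0.803, 0.482, -0.352, 0.875], [0.596, -0.648, 0.473, -0.373], [-0.0, -0.589, -0.808, 0.753], [0.0, 0.0, 0.0, 1.0]]
top [[371.5, 0.0, 321.1], [0.0, 371.5, 198.5], [0.0, 0.0, 1.0]] [[0.004, -0.997, 0.073, 0.536], [-1.0, -0.002, 0.019, 0.014], [-0.018, -0.073, -0.997, 0.987], [0.0, 0.0, 0.0, 1.0]]
```

View pics/scene0.png

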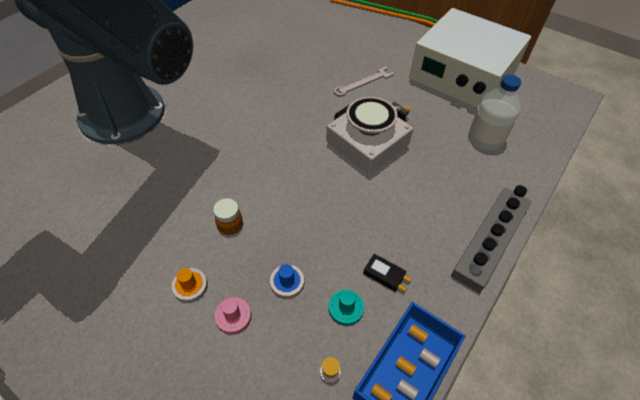

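View pics/top0.png

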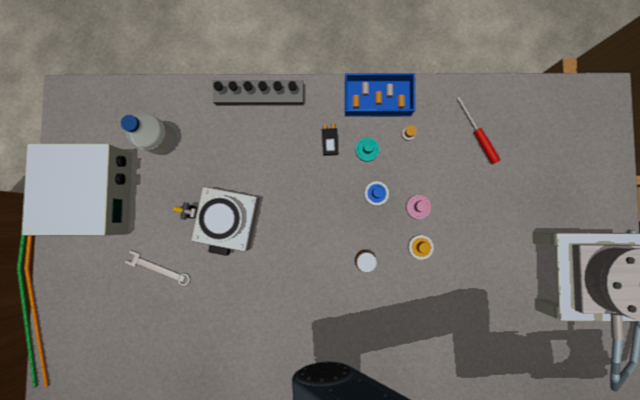

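The scene view shows the blue carrier at (287,278), orange at (189,283) and the lift at (372,115). In the top view blue is at (376,193), orange at (421,247) and the white platform at (221,217). The yellow lever is at (180,210). Next I'll measure positions.

```bash
cat > h.py <<'E'
from rig import *
import cv2,numpy as np
from scipy.spatial.transform import Rotation as R
def ray(n,uv,z,c=None):
    c=c or get_calibration(n);T=c["cam_to_world"];d=T[:3,:3]@np.linalg.solve(c["camera_matrix"],[uv[0],uv[1],1]);o=T[:3,3]
    return o+d*(z-o[2])/d[2]
def blob(mask,near,r=40,mina=30):
    n,l,s,ce=cv2.connectedComponentsWithStats(mask.astype(np.uint8))
    return [(s[i,4],ce[i].round(1),s[i,:4]) for i in range(1,n) if s[i,4]>=mina and np.hypot(*(ce[i]-near))<r]
E
python3 - <<'E'
from h import *
for n,b,o,p in(("top",(376,193),(421,247),(221,217)),("scene",(287,278),(189,283),(372,115))):
    im=cv2.imread(f"pics/{n}0.png");h=cv2.cvtColor(im,cv2.COLOR_BGR2HSV);H,S,V=[h[...,i] for i in range(3)]
    for nm,m,c,z in(("blue",(H>100)&(H<130)&(S>120),b,.035),("orange",(H>5)&(H<25)&(S>150),o,.035),("plat",(S<60)&(V>185),p,.101),
      ("bdisc",(S<60)&(V>160),b,.014),("odisc",(S<60)&(V>160),o,.014)):
        for a,ce,bb in blob(m,c,20): print(n,nm,a,ce,bb,ray(n,ce,z).round(4))
im=cv2.imread("pics/top0.png");cv2.imwrite("pics/topz.png",cv2.resize(im[150:280,160:460],None,fx=2.6,fy=2.6,interpolation=cv2.INTER_CUBIC))
E
```

```text
top blue 255 [376.4 192.7] [368 184  18  18] [ 0.6203 -0.1102  0.035 ]
top orange 252 [421.  246.8] [413 238  18  18] [ 0.4829 -0.2219  0.035 ]
top plat 686 [231.2 225.9] [193 191  62  59] [0.5341 0.2451 0.101 ]
top plat 643 [218.6 218. ] [205 204  28  29] [0.5528 0.2758 0.101 ]
top bdisc 156 [376.7 192.9] [365 181  24  24] [ 0.6216 -0.1137  0.014 ]
top odisc 154 [421.3 247. ] [410 235  24  25] [ 0.4813 -0.2278  0.014 ]
scene blue 531 [286.3 278.4] [274 264  26  28] [ 0.6265 -0.1209  0.035 ]
scene orange 568 [187.6 281.9] [175 268  27  28] [ 0.4886 -0.232   0.035 ]
scene plat 520 [371.5 113.1] [356 103  32  21] [0.5519 0.273  0.101 ]
scene bdisc 237 [286.8 281.5] [270 265  34  30] [ 0.6239 -0.1179  0.014 ]
scene odisc 208 [189.6 285.6] [172 268  34  31] [ 0.4857 -0.2308  0.014 ]
```

View pics/topz.png

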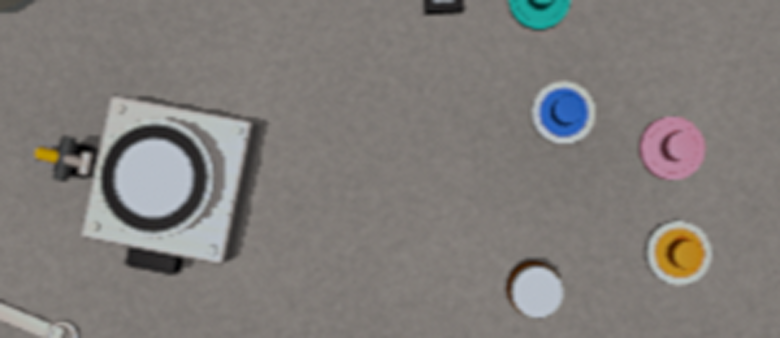

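```bash
cat >> h.py <<'E'
def plan(target,nr=None):
    o=get_obs();r=R.from_rotvec(o["tool_rot"]);d=r.inv().apply(np.array(target)-o["tool_pos"])
    n=nr or int(np.ceil(np.abs(d).max()/.05));print("t",o["clock"].round(2),"pos",o["tool_pos"].round(4),"toolshift",d.round(4),"rows",n,"per",(d/n).round(4),"F",o["contact_force"].round(1),"op",o["opening"].round(3))
    print("axes xyz (cols)",r.as_matrix().round(2).tolist())
E
python3 -c "
from h import *
plan((.60,-.14,.25))"
```

```text
Traceback (most recent call last):
  File "h.py", line 12, in plan
    n=nr or int(np.ceil(np.abs(d).max()/.05));print("t",o["clock"].round(2),"pos",o["tool_pos"].round(4),"toolshift",d.round(4),"rows",n,"per",(d/n).round(4),"F",o["contact_force"].round(1),"op",o["opening"].round(3))
                                                        ^^^^^^^^^^^^^^^^
AttributeError: 'float' object has no attribute 'round'
```

```bash
sed -i 's/o\["clock"\].round(2)/round(float(o["clock"]),2)/; s/o\["opening"\].round(3)/round(float(o["opening"]),3)/' h.py; python3 -c "
from h import *
plan((.60,-.14,.25))"
```

```text
t 0.1 pos [ 0.1563 -0.6045  0.2384] toolshift [-0.5458 -0.0107 -0.3388] rows 11 per [-0.0496 -0.001  -0.0308] F [-0.6 -0.4 -0.5] op 1.003
axes xyz (cols) [[-0.97, -0.0, 0.25], [-0.25, 0.0, -0.97], [-0.0, -1.0, -0.0]]
```

Request:
move_arm([
  [-0.039, 0, -0.024, 0],
  [-0.039, 0, -0.024, 0],
  [-0.039, 0, -0.024, 0],
  [-0.039, 0, -0.024, 0],
  [-0.039, 0, -0.024, 0],
], hand=0.085)

```text
clock: 0.6
tool_pos: [0.3152, -0.4399, 0.2355]
tool_rot: [-0.255, 2.096, -2.093]
contact_force: [0.4, -0.6, -0.4]
opening: 0.995
```

Request:
move_arm([
  [-0.039, 0, -0.024, 0],
  [-0.039, 0, -0.024, 0],
  [-0.039, 0, -0.024, 0],
  [-0.039, 0, -0.024, 0],
  [-0.039, 0, -0.024, 0],
])

```text
clock: 1.1
tool_pos: [0.4806, -0.2684, 0.2341]
tool_rot: [-0.255, 2.1, -2.091]
contact_force: [0.5, -0.8, 0.0]
opening: 0.99
```

```bash
python3 -c "
from h import *
plan((.60,-.14,.25))"
```

```text
t 1.1 pos [ 0.4806 -0.2684  0.2341] toolshift [-0.1464 -0.0159 -0.0966] rows 3 per [-0.0488 -0.0053 -0.0322] F [ 0.5 -0.8  0. ] op 0.99
axes xyz (cols) [[-0.97, -0.0, 0.24], [-0.24, 0.0, -0.97], [0.0, -1.0, -0.0]]
```

Request:
move_arm([
  [-0.04, 0, -0.026, 0],
  [-0.04, 0, -0.026, 0],
  [-0.04, 0, -0.026, 0],
  [-0.04, 0, -0.026, 0],
  [0, 0, 0, 0],
])

```text
clock: 1.6
tool_pos: [0.6183, -0.1176, 0.2321]
tool_rot: [-0.262, 2.099, -2.085]
contact_force: [-0.1, -0.1, 0.4]
opening: 0.998
```

Run:
```python
from h import *
plan((.622,-.116,.12))
c=get_calibration("wrist");im=snapshot("wrist");cv2.imwrite("pics/w1.png",im[:,:,::-1])
np.savez("w1.npz",**c);print(c["cam_to_world"].round(3).tolist(),c["camera_matrix"].round(1).tolist())
```

```text
t 1.6 pos [ 0.6183 -0.1176  0.2321] toolshift [-0.0043  0.1121  0.0002] rows 3 per [-0.0014  0.0374  0.0001] F [-0.1 -0.1  0.4] op 0.998
axes xyz (cols) [[-0.97, -0.0, 0.24], [-0.24, 0.01, -0.97], [0.0, -1.0, -0.01]]
[[0.242, -0.92, -0.307, 0.698], [-0.97, -0.232, -0.071, -0.099], [-0.006, 0.315, -0.949, 0.367], [0.0, 0.0, 0.0, 1.0]] [[292.6, 0.0, 314.4], [0.0, 292.6, 201.6], [0.0, 0.0, 1.0]]
```

View pics/w1.png

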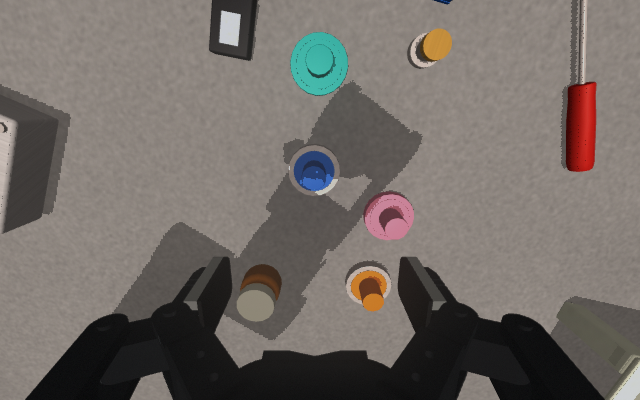

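The wrist view shows the blue carrier at about (314,170), partly in the arm's shadow. It is ahead of the open fingers, and pink is at (389,216).

Run:
```python
from h import *
c=dict(np.load("w1.npz"))
im=cv2.imread("pics/w1.png");h=cv2.cvtColor(im,cv2.COLOR_BGR2HSV);H,S,V=[h[...,i] for i in range(3)]
for a,ce,bb in blob((H>100)&(H<130)&(S>100),(314,171),25):print(a,ce,bb,ray(0,ce,.014,c).round(4))
# outer disc: ring extremes from view
print(ray(0,(314,170.5),.014,c))
cv2.imwrite("pics/w1z.png",cv2.resize(im[130:210,270:360],None,fx=6,fy=6,interpolation=cv2.INTER_NEAREST))
```

```text
1259 [313.6 170.5] [294 151  40  40] [ 0.6226 -0.1145  0.014 ]
[ 0.62269816 -0.11496442  0.014     ]
```

View pics/w1z.png

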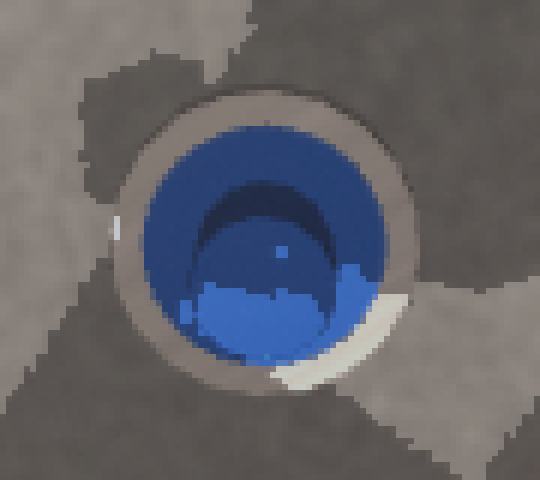

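Request:
move_arm([
  [-0.005, 0.04, -0.001, 0],
  [0, 0.04, 0, 0],
  [0, 0.04, 0, 0],
  [0, 0.01, 0, 0],
  [0, 0, 0, 0],
])

```text
clock: 2.15
tool_pos: [0.6186, -0.1213, 0.0995]
tool_rot: [-0.261, 2.098, -2.093]
contact_force: [0.0, -0.3, 0.6]
opening: 0.998
```

```bash
python3 -c "
from h import *
plan((.6226,-.1155,.03))"
```

```text
t 2.15 pos [ 0.6186 -0.1213  0.0995] toolshift [-0.0057  0.0695 -0.0044] rows 2 per [-0.0028  0.0348 -0.0022] F [ 0.  -0.3  0.6] op 0.998
axes xyz (cols) [[-0.97, -0.01, 0.24], [-0.24, 0.0, -0.97], [0.01, -1.0, -0.0]]
```

Request:
move_arm([
  [-0.006, 0.01, -0.004, 0],
  [0, 0.025, 0, 0],
  [0, 0.02, 0, 0],
  [0, 0.01, 0, 0],
  [0, 0, 0, 0],
])

```text
clock: 2.65
tool_pos: [0.6297, -0.1193, 0.0403]
tool_rot: [-0.242, 2.086, -2.096]
contact_force: [0.3, 0.6, -0.3]
opening: 0.996
```

```bash
python3 -c "
from h import *
plan((.6226,-.1155,.03))"
```

```text
t 2.65 pos [ 0.6297 -0.1193  0.0403] toolshift [ 0.006   0.0102 -0.0054] rows 1 per [ 0.006   0.0102 -0.0054] F [ 0.3  0.6 -0.3] op 0.996
axes xyz (cols) [[-0.97, 0.01, 0.24], [-0.24, -0.0, -0.97], [-0.01, -1.0, 0.01]]
```

Request:
move_arm([
  [0.006, 0.005, -0.005, 0],
  [0, 0.006, 0, 0],
  [0, 0, 0, 0],
])

```text
clock: 2.95
tool_pos: [0.6244, -0.1163, 0.0317]
tool_rot: [-0.237, 2.08, -2.096]
contact_force: [0.6, 1.2, 0.5]
opening: 0.994
```

Run:
```python
from h import *
plan((.6226,-.1155,.03))
im=snapshot("wrist");cv2.imwrite("pics/w2.png",im[:,:,::-1])
plan((.6226,-.1155,.03))
```

```text
t 2.95 pos [ 0.6244 -0.1163  0.0317] toolshift [ 0.0016  0.0017 -0.0012] rows 1 per [ 0.0016  0.0017 -0.0012] F [0.6 1.2 0.5] op 0.994
axes xyz (cols) [[-0.97, 0.01, 0.24], [-0.24, -0.01, -0.97], [-0.01, -1.0, 0.01]]
t 3.0 pos [ 0.6244 -0.1162  0.032 ] toolshift [ 0.0017  0.002  -0.0011] rows 1 per [ 0.0017  0.002  -0.0011] F [ 0.9 -0.5  0.1] op 0.995
axes xyz (cols) [[-0.97, 0.01, 0.24], [-0.24, -0.01, -0.97], [-0.01, -1.0, 0.01]]
```

View pics/w2.png

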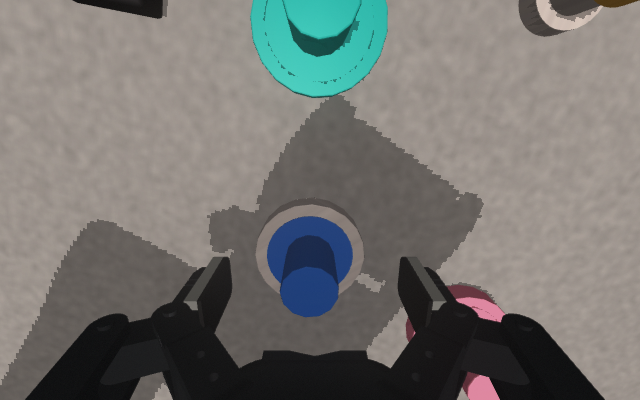

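The wrist view shows the blue grip top at (310,291), centred between pads at u≈215 and 415. Closing now.

Request:
move_arm([
  [0.001, 0.002, -0.001, 0],
  [0, 0, 0, 0],
  [0, 0, 0, 0],
  [0, 0, 0, 0],
  [0, 0, 0, 0],
], hand=0.02, squeeze=60)

```text
clock: 3.5
tool_pos: [0.624, -0.1153, 0.0314]
tool_rot: [-0.234, 2.079, -2.096]
contact_force: [-0.1, -0.8, 0.9]
opening: 0.304
```

Request:
move_arm([
  [0, 0, 0, 0],
  [0, 0, 0, 0],
  [0, 0, 0, 0],
  [0, 0, 0, 0],
])

```text
clock: 3.9
tool_pos: [0.624, -0.1154, 0.0315]
tool_rot: [-0.234, 2.08, -2.096]
contact_force: [0.1, 0.0, 0.7]
opening: 0.307
```

Run:
```python
from h import *
im=snapshot("wrist");cv2.imwrite("pics/w3.png",im[:,:,::-1])
plan((.6226,-.1155,.18))
```

```text
t 3.95 pos [ 0.624  -0.1153  0.0314] toolshift [-0.0008 -0.1486  0.0012] rows 3 per [-0.0003 -0.0495  0.0004] F [-0.9 -0.2  0.9] op 0.314
axes xyz (cols) [[-0.97, 0.02, 0.24], [-0.24, -0.01, -0.97], [-0.01, -1.0, 0.01]]
```

View pics/w3.png

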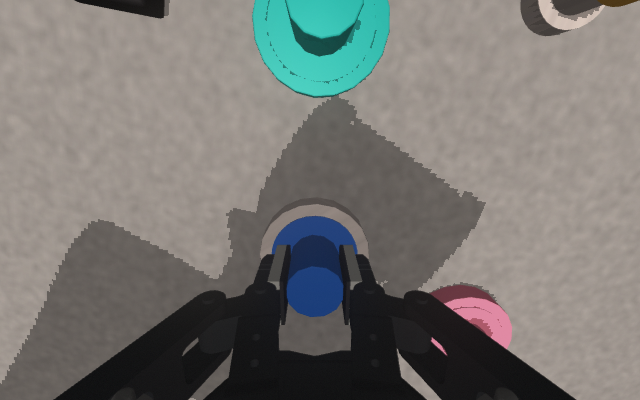

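The carrier is gripped (opening 26 mm). Lifting.

Request:
move_arm([
  [0, -0.02, 0, 0],
  [0, -0.045, 0, 0],
  [0, -0.045, 0, 0],
  [0, -0.045, 0, 0],
  [0, 0, 0, 0],
])

```text
clock: 4.45
tool_pos: [0.6189, -0.114, 0.1856]
tool_rot: [-0.246, 2.089, -2.096]
contact_force: [1.5, -0.4, -2.9]
opening: 0.31
```

Run:
```python
from h import *
plan((.552,.275,.18))
im=snapshot("wrist");cv2.imwrite("pics/w4.png",im[:,:,::-1])
```

```text
t 4.45 pos [ 0.6189 -0.114   0.1856] toolshift [-0.027   0.0043 -0.3938] rows 8 per [-0.0034  0.0005 -0.0492] F [ 1.5 -0.4 -2.9] op 0.31
axes xyz (cols) [[-0.97, 0.01, 0.24], [-0.24, -0.0, -0.97], [-0.0, -1.0, 0.0]]
```

View pics/w4.png

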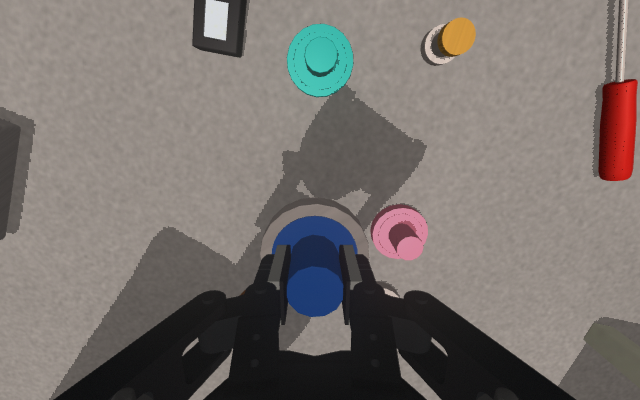

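The carrier is held rigidly, with its grip top still at (315,291) and about 2.7 N of weight on the wrist. Moving to the lift.

Request:
move_arm([
  [-0.002, 0, -0.03, 0],
  [-0.004, 0, -0.045, 0],
  [-0.004, 0, -0.045, 0],
  [-0.004, 0, -0.045, 0],
  [-0.004, 0, -0.045, 0],
])

```text
clock: 5.0
tool_pos: [0.5795, 0.0941, 0.1715]
tool_rot: [-0.257, 2.11, -2.108]
contact_force: [0.6, -0.2, -2.5]
opening: 0.31
```

Request:
move_arm([
  [-0.004, 0, -0.045, 0],
  [-0.004, 0, -0.045, 0],
  [0, 0, -0.03, 0],
  [0, 0, 0, 0],
])

```text
clock: 5.4
tool_pos: [0.5499, 0.2219, 0.1606]
tool_rot: [-0.287, 2.117, -2.113]
contact_force: [-0.7, -0.6, -2.9]
opening: 0.305
```

Run:
```python
from h import *
plan((.552,.275,.18))
```

```text
t 5.4 pos [0.5499 0.2219 0.1606] toolshift [-0.0135 -0.0196 -0.0513] rows 2 per [-0.0068 -0.0098 -0.0256] F [-0.7 -0.6 -2.9] op 0.305
axes xyz (cols) [[-0.97, -0.04, 0.23], [-0.23, -0.0, -0.97], [0.04, -1.0, -0.01]]
```

Request:
move_arm([
  [-0.005, -0.01, -0.02, 0],
  [-0.005, -0.01, -0.02, 0],
  [-0.003, 0, -0.011, 0],
  [0, 0, 0, 0],
])

```text
clock: 5.8
tool_pos: [0.5459, 0.2736, 0.1709]
tool_rot: [-0.309, 2.119, -2.125]
contact_force: [0.3, 0.2, -1.9]
opening: 0.31
```

Run:
```python
from h import *
plan((.552,.275,.16))
c=get_calibration("wrist");im=snapshot("wrist");cv2.imwrite("pics/w5.png",im[:,:,::-1])
np.savez("w5.npz",**c)
for n in("scene","top"):cv2.imwrite(f"pics/{n}5.png",snapshot(n)[:,:,::-1])
s=cv2.imread("pics/scene5.png")[50:200,290:460];t=cv2.imread("pics/top5.png")[150:300,140:310]
cv2.imwrite("pics/st5.png",np.hstack([cv2.resize(s,(400,353)),cv2.resize(t,(400,353))]))
```

```text
t 5.8 pos [0.5459 0.2736 0.1709] toolshift [-0.0069  0.0105  0.0001] rows 1 per [-0.0069  0.0105  0.0001] F [ 0.3  0.2 -1.9] op 0.31
axes xyz (cols) [[-0.97, -0.06, 0.23], [-0.23, -0.01, -0.97], [0.06, -1.0, -0.0]]
```

View pics/w5.png

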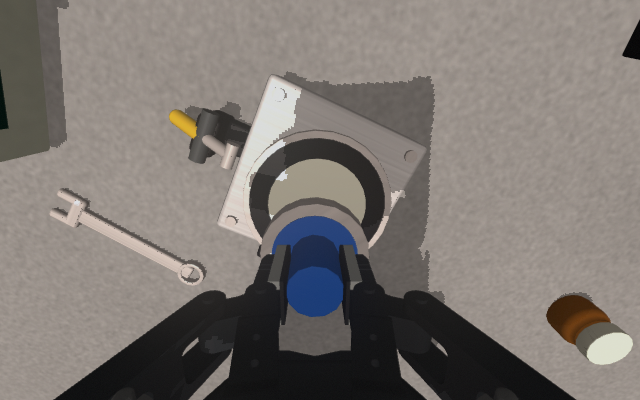

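View pics/st5.png

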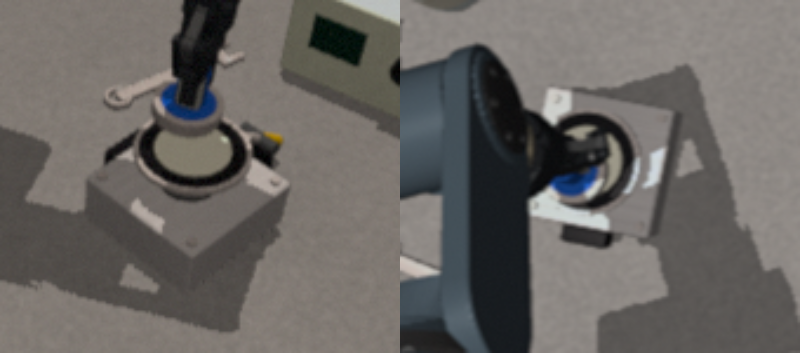

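The wrist view shows the carrier with the platform behind it, its rim spanning u 247–390 with its top at v≈131. The yellow lever is at (180,122). Pitch drifted about 0.08 rad, around the jaw axis, so the carrier can pivot flat on contact. Next I'll check the platform centre.

Run:
```python
from h import *
c=dict(np.load("w5.npz"))
im=cv2.imread("pics/w5.png");h=cv2.cvtColor(im,cv2.COLOR_BGR2HSV);V=h[...,2];S=h[...,1]
# points on inner white edge: scan rays from (317,190) outwards upwards, first dark px
P=[]
for a in np.deg2rad(np.arange(-175,-4,10)):
    for r in np.arange(10,90,.5):
        u,v=317+r*np.cos(a),190+r*np.sin(a)
        if V[int(round(v)),int(round(u))]<100: P.append(ray(0,(u,v),.101,c)[:2]);break
P=np.array(P)
from scipy.optimize import least_squares
s=least_squares(lambda q:np.hypot(*(P-q[:2]).T)-q[2],[.55,.27,.036],loss="soft_l1",f_scale=.001)
print(len(P),s.x.round(4),np.abs(s.fun).max().round(4))
```

```text
18 [0.5527 0.2737 0.0362] 0.0007
```

Request:
move_arm([
  [-0.007, 0.005, 0, 0],
  [0, 0.008, 0, 0],
  [0, 0.008, 0, 0],
  [0, 0, 0, 0],
])

```text
clock: 6.35
tool_pos: [0.5525, 0.2701, 0.1471]
tool_rot: [-0.306, 2.121, -2.131]
contact_force: [-0.1, 0.6, -2.8]
opening: 0.306
```

Run:
```python
from h import *
plan((.554,.2737,.133))
```

```text
t 6.35 pos [0.5525 0.2701 0.1471] toolshift [-0.0031  0.014  -0.0032] rows 1 per [-0.0031  0.014  -0.0032] F [-0.1  0.6 -2.8] op 0.306
axes xyz (cols) [[-0.97, -0.06, 0.23], [-0.23, -0.01, -0.97], [0.06, -1.0, -0.0]]
```

Request:
move_arm([
  [-0.003, 0.004, -0.004, 0],
  [0, 0.004, 0, 0],
  [0, 0.003, 0, 0],
  [0, 0, 0, 0],
], squeeze=30)

```text
clock: 6.75
tool_pos: [0.5539, 0.2747, 0.1346]
tool_rot: [-0.306, 2.122, -2.131]
contact_force: [0.1, -0.5, -2.2]
opening: 0.306
```

Run:
```python
from h import *
plan((.554,.2737,.133))
```

```text
t 6.75 pos [0.5539 0.2747 0.1346] toolshift [0.0001 0.0016 0.001 ] rows 1 per [0.0001 0.0016 0.001 ] F [ 0.1 -0.5 -2.2] op 0.306
axes xyz (cols) [[-0.97, -0.06, 0.23], [-0.23, -0.01, -0.97], [0.06, -1.0, -0.0]]
```

Request:
move_arm([
  [0, 0.002, 0.001, 0],
  [0, 0.002, 0, 0],
  [0, 0.001, 0, 0],
  [0, 0, 0, 0],
])

```text
clock: 7.15
tool_pos: [0.5539, 0.2745, 0.1327]
tool_rot: [-0.304, 2.122, -2.129]
contact_force: [-2.3, 0.0, 2.8]
opening: 0.302
```

Run:
```python
from h import *
plan((.554,.2737,.133))
cv2.imwrite("pics/w6.png",snapshot("wrist")[:,:,::-1])
cv2.imwrite("pics/s6.png",cv2.resize(snapshot("scene")[50:200,290:490,::-1],(800,600)))
```

```text
t 7.15 pos [0.5539 0.2745 0.1327] toolshift [ 0.0001 -0.0003  0.0008] rows 1 per [ 0.0001 -0.0003  0.0008] F [-2.3  0.   2.8] op 0.302
axes xyz (cols) [[-0.97, -0.06, 0.23], [-0.23, -0.01, -0.97], [0.06, -1.0, -0.0]]
```

View pics/w6.png

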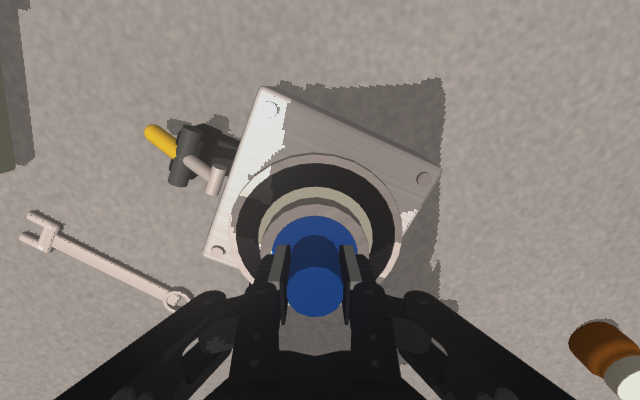

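View pics/s6.png

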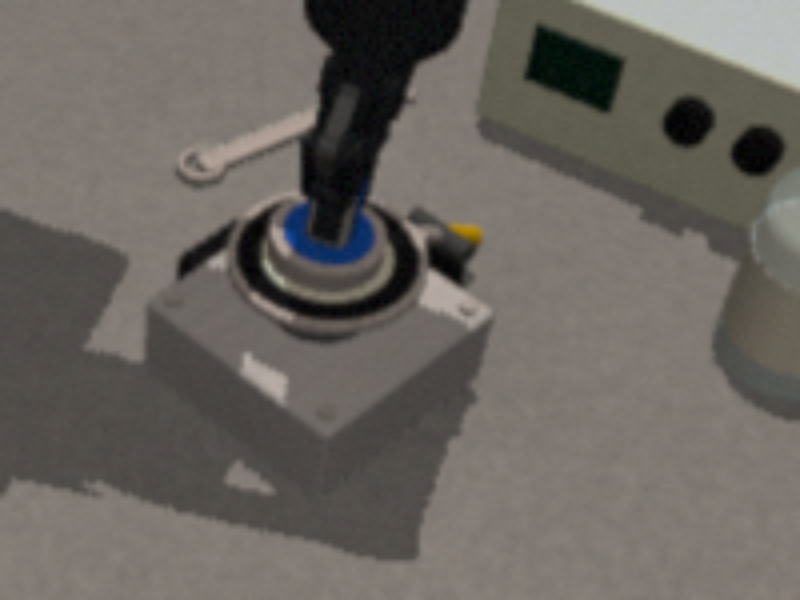

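The carrier is in contact with the platform (force went from −2.2 to +2.8 N) and centred. The lever still points down. I'll lower it a touch and release, so it settles flat.

Request:
move_arm([
  [0, 0.001, 0, 0],
  [0, 0.001, 0, 0],
  [0, 0, 0, 0],
])

```text
clock: 7.55
tool_pos: [0.5538, 0.2745, 0.1316]
tool_rot: [-0.304, 2.121, -2.129]
contact_force: [-3.6, -0.3, 5.5]
opening: 0.305
```

Request:
move_arm([
  [0, 0, 0, 0],
  [0, 0, 0, 0],
  [0, 0, 0, 0],
  [0, 0, 0, 0],
], hand=0.06)

```text
clock: 7.95
tool_pos: [0.5554, 0.2743, 0.1303]
tool_rot: [-0.3, 2.12, -2.128]
contact_force: [0.2, 0.1, 0.3]
opening: 0.7
```

Run:
```python
from h import *
plan((.554,.2737,.23))
cv2.imwrite("pics/w7.png",snapshot("wrist")[:,:,::-1])
```

```text
t 7.95 pos [0.5554 0.2743 0.1303] toolshift [ 0.0068 -0.0995  0.0001] rows 2 per [ 0.0034 -0.0498  0.    ] F [0.2 0.1 0.3] op 0.7
axes xyz (cols) [[-0.97, -0.05, 0.23], [-0.23, -0.01, -0.97], [0.05, -1.0, -0.0]]
```

View pics/w7.png

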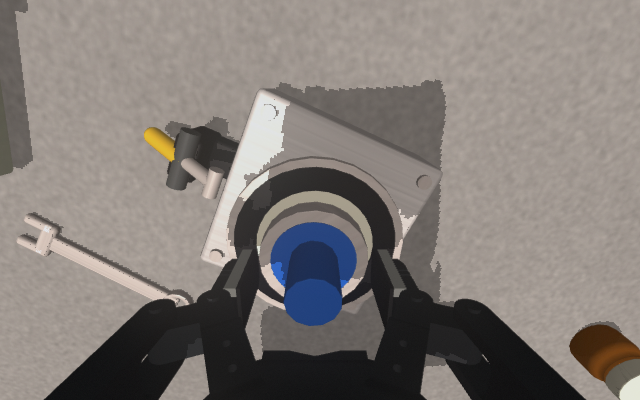

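The carrier stands free and flat, centred in the white middle, with its grip top at (313,303). Going up.

Request:
move_arm([
  [0.001, -0.02, 0, 0],
  [0.002, -0.035, 0, 0],
  [0.002, -0.035, 0, 0],
  [0, 0, 0, 0],
])

```text
clock: 8.4
tool_pos: [0.5548, 0.2737, 0.2206]
tool_rot: [-0.305, 2.122, -2.131]
contact_force: [1.3, -0.1, 0.2]
opening: 0.704
```

Run:
```python
from h import *
plan((.5527,.2737,.175))
c=get_calibration("wrist");cv2.imwrite("pics/w8.png",snapshot("wrist")[:,:,::-1]);np.savez("w8.npz",**c)
im=cv2.imread("pics/w8.png");h=cv2.cvtColor(im,cv2.COLOR_BGR2HSV);H,S,V=[h[...,i] for i in range(3)]
for a,ce,bb in blob((H>100)&(H<130)&(S>100),(314,250),120,200):print(a,ce,bb,ray(0,ce,.115,c).round(4))
```

```text
t 8.4 pos [0.5548 0.2737 0.2206] toolshift [-0.0006  0.0456 -0.0004] rows 1 per [-0.0006  0.0456 -0.0004] F [ 1.3 -0.1  0.2] op 0.704
axes xyz (cols) [[-0.97, -0.06, 0.23], [-0.23, -0.01, -0.97], [0.06, -1.0, -0.0]]
2611 [313.1 203.5] [285 175  57  61] [0.5491 0.2733 0.115 ]
```

View pics/w8.png

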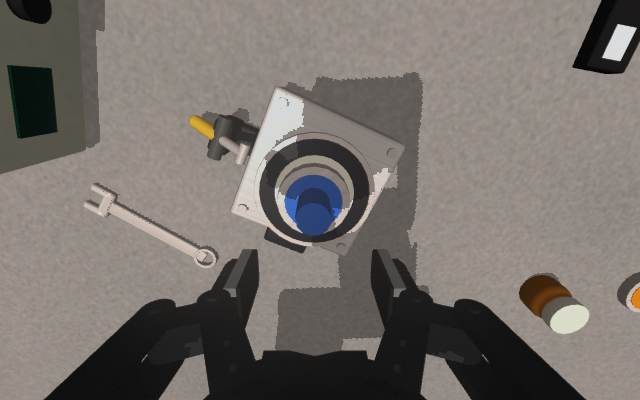

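The carrier is centred at about (0.550,0.273), within 3 mm of the platform centre. I'll shut the fingers and descend onto the grip top.

Request:
move_arm([
  [0, 0, 0, 0],
  [0, 0.01, 0, 0],
  [-0.001, 0.015, 0, 0],
  [-0.001, 0.01, 0, 0],
  [0, 0, 0, 0],
], hand=0.0)

```text
clock: 8.95
tool_pos: [0.5492, 0.2719, 0.1749]
tool_rot: [-0.322, 2.125, -2.141]
contact_force: [-1.7, 0.5, -0.4]
opening: -0.001
```

Request:
move_arm([
  [0, 0, 0, 0],
  [0, 0, 0, 0],
  [0, 0, 0, 0],
])

```text
clock: 9.25
tool_pos: [0.5486, 0.2717, 0.1733]
tool_rot: [-0.326, 2.126, -2.142]
contact_force: [0.4, 0.1, 0.1]
opening: -0.0
```

Run:
```python
from h import *
plan((.552,.2735,.162))
cv2.imwrite("pics/w9.png",snapshot("wrist")[:,:,::-1])
```

```text
t 9.25 pos [0.5486 0.2717 0.1733] toolshift [-0.0045  0.011  -0.001 ] rows 1 per [-0.0045  0.011  -0.001 ] F [0.4 0.1 0.1] op -0.0
axes xyz (cols) [[-0.97, -0.08, 0.23], [-0.22, -0.02, -0.97], [0.08, -1.0, -0.0]]
```

View pics/w9.png

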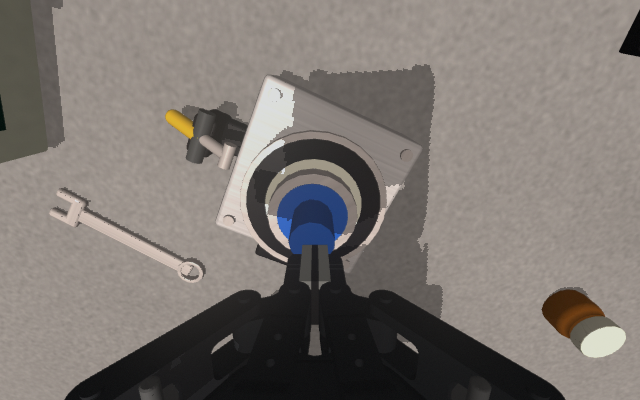

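The wrist view shows the shut fingertips at (315,250), just above the blue grip. With the tool tilted 0.08 rad, its far edge lands near the grip's centre, so I'll press straight down from here.

Request:
move_arm([
  [-0.001, 0.008, -0.001, 0],
  [0, 0.004, 0, 0],
  [0, 0.003, 0, 0],
], squeeze=60)

```text
clock: 9.6
tool_pos: [0.5494, 0.2731, 0.1589]
tool_rot: [-0.321, 2.125, -2.14]
contact_force: [0.4, -0.1, 1.9]
opening: 0.0
```

Run:
```python
from h import *
plan((.549,.2735,.129))
```

```text
t 9.6 pos [0.5494 0.2731 0.1589] toolshift [-0.0019  0.0298 -0.0004] rows 1 per [-0.0019  0.0298 -0.0004] F [ 0.4 -0.1  1.9] op 0.0
axes xyz (cols) [[-0.97, -0.07, 0.23], [-0.22, -0.02, -0.97], [0.07, -1.0, -0.0]]
```

Contact is starting (1.9 N at z=0.159, as expected). Pressing on in small steps.

Request:
move_arm([
  [0, 0.004, 0, 0],
  [0, 0.004, 0, 0],
  [0, 0.004, 0, 0],
])

```text
clock: 9.9
tool_pos: [0.5494, 0.2731, 0.1507]
tool_rot: [-0.319, 2.124, -2.139]
contact_force: [-2.5, -1.0, 12.6]
opening: -0.001
```

Run:
```python
from h import *
plan((.549,.2735,.129))
cv2.imwrite("pics/w10.png",snapshot("wrist")[:,:,::-1])
```

```text
t 9.9 pos [0.5494 0.2731 0.1507] toolshift [-0.0012  0.0216 -0.0005] rows 1 per [-0.0012  0.0216 -0.0005] F [-2.5 -1.  12.6] op -0.001
axes xyz (cols) [[-0.97, -0.07, 0.23], [-0.22, -0.01, -0.97], [0.07, -1.0, -0.0]]
```

View pics/w10.png

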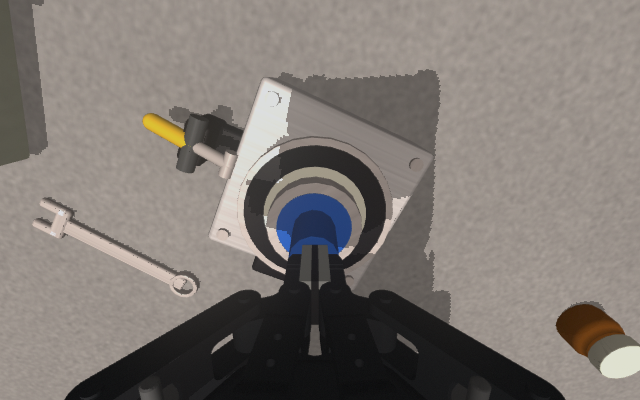

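The platform has sunk about 8 mm and the carrier is steady and centred on it, at 12.6 N. Pressing continues.

Request:
move_arm([
  [0, 0.005, 0, 0],
  [0, 0.005, 0, 0],
  [0, 0.005, 0, 0],
])

```text
clock: 10.25
tool_pos: [0.5493, 0.2732, 0.1407]
tool_rot: [-0.314, 2.122, -2.136]
contact_force: [-0.7, -0.2, 2.3]
opening: 0.001
```

Run:
```python
from h import *
plan((.549,.2735,.129))
```

```text
t 10.25 pos [0.5493 0.2732 0.1407] toolshift [-0.0005  0.0117 -0.0004] rows 1 per [-0.0005  0.0117 -0.0004] F [-0.7 -0.2  2.3] op 0.001
axes xyz (cols) [[-0.97, -0.06, 0.23], [-0.23, -0.01, -0.97], [0.07, -1.0, -0.0]]
```

Request:
move_arm([
  [0, 0.005, 0, 0],
  [0, 0.005, 0, 0],
  [0, 0.003, 0, 0],
])

```text
clock: 10.55
tool_pos: [0.5489, 0.2731, 0.1289]
tool_rot: [-0.312, 2.121, -2.135]
contact_force: [-5.7, -1.5, 27.9]
opening: 0.001
```

Run:
```python
from h import *
plan((.549,.2735,.129))
cv2.imwrite("pics/w11.png",snapshot("wrist")[:,:,::-1])
```

```text
t 10.55 pos [0.5489 0.2731 0.1289] toolshift [-0.0002 -0.0001 -0.0004] rows 1 per [-0.0002 -0.0001 -0.0004] F [-5.7 -1.5 27.9] op 0.001
axes xyz (cols) [[-0.97, -0.06, 0.23], [-0.23, -0.01, -0.97], [0.06, -1.0, -0.0]]
```

View pics/w11.png

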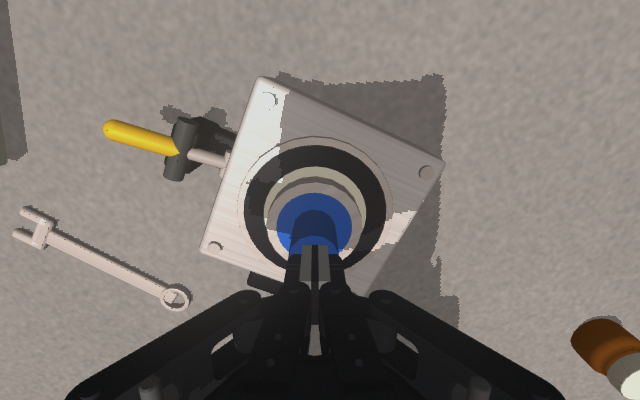

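At z=0.129 the force rose to 28 N, which is the hard stop. The yellow lever (105–178, ~135) has changed position and looks longer, so it has flipped up. Retreating.

Request:
move_arm([
  [0, -0.006, 0, 0],
  [0.001, -0.02, 0, 0],
  [0.002, -0.04, 0, 0],
  [0.002, -0.04, 0, 0],
  [0, 0, 0, 0],
])

```text
clock: 11.1
tool_pos: [0.5501, 0.2732, 0.2354]
tool_rot: [-0.319, 2.123, -2.139]
contact_force: [1.4, 0.1, 0.7]
opening: -0.002
```

Run:
```python
from h import *
plan((.549,.2735,.2))
c=get_calibration("wrist");cv2.imwrite("pics/w12.png",snapshot("wrist")[:,:,::-1])
im=cv2.imread("pics/w12.png");h=cv2.cvtColor(im,cv2.COLOR_BGR2HSV);H,S,V=[h[...,i] for i in range(3)]
for a,ce,bb in blob((H>100)&(H<130)&(S>100),(314,220),120,200):print(a,ce,bb,ray(0,ce,.085,c).round(4))
s=snapshot("scene")[:,:,::-1];cv2.imwrite("pics/s12f.png",s);cv2.imwrite("pics/s12.png",cv2.resize(s[50:200,290:490],(800,600)))
h=cv2.cvtColor(s.copy(),cv2.COLOR_BGR2HSV);H,S,V=[h[...,i] for i in range(3)]
for x in blob((H>5)&(H<25)&(S>150),(189,283),20):print("orange",x)
```

```text
t 11.1 pos [0.5501 0.2732 0.2354] toolshift [-0.0015  0.0354 -0.0005] rows 1 per [-0.0015  0.0354 -0.0005] F [1.4 0.1 0.7] op -0.002
axes xyz (cols) [[-0.97, -0.07, 0.23], [-0.23, -0.02, -0.97], [0.07, -1.0, -0.0]]
1905 [313.8 179.7] [289 156  50  50] [0.5502 0.2735 0.085 ]
orange (np.int32(567), array([187.6, 281.9]), array([175, 268,  27,  28], dtype=int32))
```

View pics/w12.png

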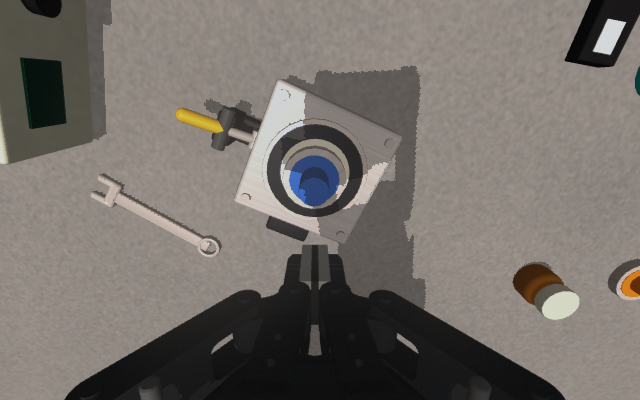

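View pics/s12.png

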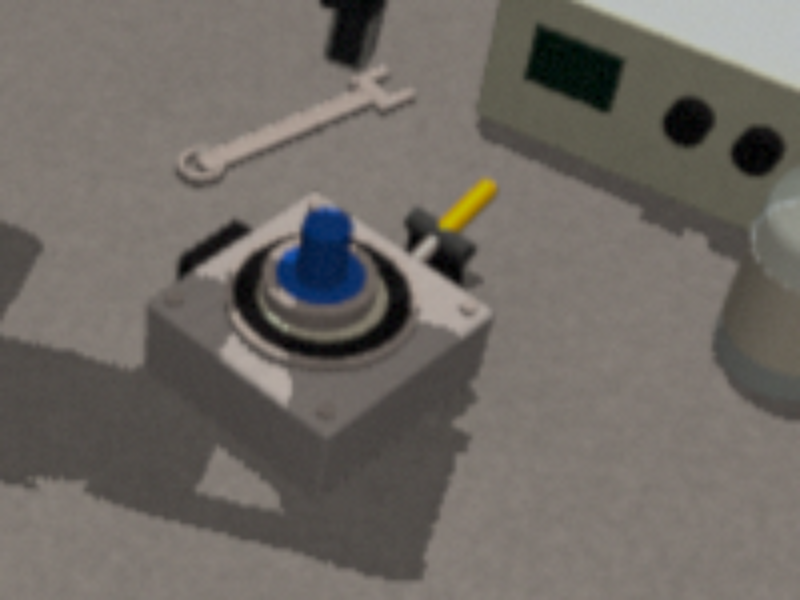

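The lever is flipped up and the platform stays down with the robot clear. The carrier is upright at (0.550,0.2735), about 3 mm from the platform centre. Orange sits at the same pixels as at the start.

```bash
python3 -c "
from rig import *
print(hand_in())"
```

```text
the job is handed in; nothing more can be done
None
```

The blue carrier is on the lift platform, the platform is caught down, and I handed the job in at about 11 s of the 45 s allowed. The hand-in gives no verdict.

I gripped the carrier by its grip, set it on the raised platform and let go so it stood flat. Then I pressed it down with the shut fingers until the hard stop, which read 28 N, and backed off.

**Last checks:**
- **Catch:** the yellow lever points up and the platform stayed down once the fingers were clear.
- **Carrier:** it stands upright at about (0.550, 0.2735), roughly 3 mm from the platform centre I had measured.
- **Orange carrier:** it is at the same pixels as at the start.
- **Robot:** the fingertips are about 0.1 m above the carrier, touching nothing.

**What did not go as planned:** the tool drifted about 0.06–0.08 rad in pitch during the carry. That is why I let the carrier settle and pressed from above instead of pressing while gripping it. No check failed or disagreed beyond a few millimetres.

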